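# Check the coating of an inline air-filter housing at its marked spot

### The arm

A 6-joint arm with a two-finger parallel gripper is mounted at the origin on a cart in front of the work surface, level with it; the furniture and walls round the work are solid. World frame = base frame: x ahead of the robot, y to its left, z up, the work surface at z = 0. Lengths are in m, angles in rad, forces in N, time in s.
With the tool pointing down it reaches from about 0.275 to 0.825 m from the base axis. Payload 5.2 kg.
Tool frame: the origin (TCP) lies on the centre line of the jaws, within the pads' length; the fingertips stand 14 mm ahead of it and the grasp point (between the pads) lies 5 mm behind it (manip.tcp_to_tips is the distance from the TCP to the fingertips, in m); z points along the fingers, y is the line along which they close (so a half turn about z gives the same grasp; the last joint's range is limited). The gripper opens to 93 mm and grips with 3 to 60 N. Pads are 15 mm wide; open, the fingers measure 128 mm over their backs; the gripper's body (75 mm by 188 mm) begins 65 mm behind the grasp point.
Start: joints at [0.925, 0.259, 1.535, -0, 1.348, -0.203], TCP at [0.236, 0.497, 0.233] pointing down, gripper open.
Joint ranges: [-3.14, 3.14], [-0.91, 2.08], [0.19, 2.58], [-1.22, 4.36], [0.22, 2.71], [-3.12, 3.12]. Speed limits (rad/s): [2.57, 2.57, 3.14, 3.14, 3.14, 3.14].

### API

Orientations are given as a unit quaternion [x, y, z, w].
In Python, from bench import manip gives the robot as it stands.
- The arm moves only by the shell command python3 -m pendant 'ROWS' [FORCE]. ROWS is JSON, one flat list of numbers, 7 for each row, row after row: the opening, from 0 (shut) to 1 (fully open), then the shift along the tool's x, y, z in cm, then the turn, a rotation vector about the tool's x, y, z in degrees. A call has 1 to 8 rows; each row shifts and turns the commanded pose from where the row before left it, along the tool's axes as they then stand; what a row does not reach is not made up. A row lasts 1/10 s, in which the tool goes at most 50 mm and 8.59 degrees, less where a joint would pass 70% of its speed; a pose out of reach is approached as far as the arm can. A call with a gripper value outside its range is refused whole. The fingers move at their own pace and stop on an object; FORCE is the grip in N (left out, the last holds). Time passes only in rows, so rows that do not move let the fingers close. It gives the time, the measured TCP pose, the force, the opening and the grip force at its end, in the units of the state.
- manip.state(): the state, without advancing time (a new reading comes with each control period).
- manip.camera(name): name is "scene" or "top" or "wrist"; returns a dict with "img" (480x640x3 uint8, red, green, blue), "fx", "fy", "cx", "cy" (pixels), "k1" (the pictures are not rectified: a ray, as slopes to the right and down, at radius r is drawn at 1 + k1 r^2 times it, then the intrinsics apply), "T" (4x4, takes a point from camera to world coordinates). Camera axes: x right, y up, looking along -z (the intrinsics and any distortion apply to the point x, -y, -z); pixel columns grow to the right and rows downward; lengths in m; the calibration is good to about 2 mm. A picture is of the moment at which its call begins. There is no depth.
- manip.sign_off(): hands the job in; it is judged then, once.
Trained networks look in a picture, given as the dict that the camera call returned (one of the last four; its "shot" number tells which), for a name from the list of things; names that differ only in an ending like _2 or _b are one class to them, and where a whole thing is asked for, a point or a joint stands for the part that bears it (a point fixed in the world has none). Each returns a list of dicts, best first, with "conf" (0 to 1); they miss things now and then, are a little off and sometimes report something else, mostly with a low value. They report only what shows in the picture. A call takes as long as a camera call.
- manip.trace(thing, picture): "mask" (480x640 bool, what is visible of it) and "point" ([column, row] in pixels, amid what is visible of it).
The state is a dict: "time_s": time; "qpos": joint angles; "qvel": joint speeds; "joint_torque": joint torques, N m; "tcp_pos": TCP position; "ee_rot": TCP orientation; "ft_force": force on the tool from outside, world axes, zero at the start; "wrist_torque": the same for the moment, N m; "opening": finger opening in m; "gripper_force": force on a finger pad.
Only numpy, scipy, OpenCV 4.12 (cv2) and the standard library are available. Lean on these libraries where they do the work, as an engineer would, in place of code of your own. Each camera call takes 0.05 s, during which the arm holds its last target. There are 200 camera calls.

### The job

Pick the blue filter housing off the desk, lower its barrel into both notches of the V-rest without dropping it, the marked spot still on the robot's side of the top, and let go. Then lift the orange coating gauge out of its stand and press its sprung foot squarely and gently onto the marked spot, at right angles to the barrel there, until the sleeve has sunk about halfway in, not all the way. Finish like that, still gripping the gauge and holding it on the spot; leave the other things on the desk alone.

Things in the scene. Friction and masses are not known exactly. Their poses are not given: they have to be found in the camera images.
- filter_housing: Loose air-filter housing, about 0.22 kg, lying on its flats. Blue barrel 32 mm diameter, 60 mm long, between silver hexagonal ends (36 mm across flats, 12 mm long), a short tube fitting beyond each; 103 mm overall. Origin: barrel centre on its axis, 18 mm above the desk at the start. y along the barrel, z up as it lies; yaw within 0.3 rad of 0. Grasp across the barrel (along x).
- spot (a point): Centre of the marked spot, a white ring 12 mm in diameter with a dot, on the barrel's surface at mid length, 30 degrees from the housing's z axis towards its -x side, which faces the robot (at -8, 0, +13.9 mm in the housing's frame). Its z axis is the outward surface normal; its y axis runs along the barrel.
- v_rest: Fixed V-rest: dark base 66 x 64 x 10 mm with two silver upright plates at y = -21 and +21 mm, each 54 mm wide, 7 mm thick, top 47 mm above the desk, with a 90 degree notch open to the top, centred at x = 0. 35 mm free between the plates, 49 mm over both (they go between the housing's hexagonal ends). Origin under the base's centre, on the desk; y along the notches; yaw within 0.25 rad of 0.
- rest_axis (a point): 52 mm above the V-rest's origin: where the centre of the barrel lies when seated in both notches. Axes as the V-rest.
- gauge_stand: Gauge stand, fixed: grey block 56 x 44 mm, 30 mm high, on a black foot 62 x 50 mm, with an upright bore 23 mm in diameter, 26 mm deep, in the middle of its top. Origin under its centre, on the desk.
- gauge: Loose coating gauge, about 0.12 kg, upright in its stand: orange case with black grips, 36 mm (x) by 24 mm (y) by 55 mm high; below it a neck 19 mm in diameter, 12 mm long, then the sprung sleeve. Origin: centre of the case's underside, 30 mm above the desk in the stand; z up along the gauge. Neck and sleeve hang in the bore: lift straight up over 25 mm. Yaw within 0.35 rad of 0. Grasp across x.
- foot (a point): Centre of the flat round foot (14 mm diameter) at the lower end of the gauge's sprung sleeve: 22 mm below the gauge's origin on its z axis with the sleeve out; it goes up into the neck as the sleeve is pressed in. Axes as the gauge.
- sleeve (a joint): How far the sleeve is pressed into the gauge, in m: 0 fully out, 0.004 halfway, 0.008 at its stop. Its spring takes 1.2 N to start and 0.6 N more per mm (3.6 N at halfway, 6 N at the stop). The red band on the sleeve just vanishes at halfway.
- tee_fitting: Bystander: loose black tee fitting with blue rings, 33 x 50 x 16 mm. Leave alone.
- ptfe_tape: Bystander: loose white spool of thread tape, 51 mm diameter, 13 mm high. Leave alone.
- fuse_box: Bystander: loose white fuse box, 30 x 44 x 12 mm. Leave alone.

How it is judged:
By the outcome, as a careful person would: the job done as asked, in the order asked, and still so for the second after the job is handed in, while the arm keeps its last pose, push and grip.
It also fails if it takes over 54 s, if anything falls off the work surface, if the arm or the gripper's body presses on something with over 40 N, if the wrist force passes 120 N, or if a joint passes its speed limit or range.

## Working session

There is one attempt and no reset: what is moved stays moved. The work goes in short steps, Python scripts to look and compute and a shell command to move; the robot and the scene stay as the last step left them, time stands still between calls to the robot, and variables do not carry over. Pictures are saved under pics/ and viewed, at most 10 in all, crops included, and the job is handed in when it is done.

```bash
ls; mkdir -p pics; python3 - <<'E'
from bench import manip
import cv2,numpy as np
s=manip.state();print({k:np.round(v,3).tolist() for k,v in s.items()})
a=[]
for n in("scene","top"):
    c=manip.camera(n);print(n,c["fx"],c["cx"],c["cy"],c["k1"],np.round(c["T"],3).tolist())
    cv2.imwrite(f"pics/{n}0.png",c["img"][:,:,::-1])
    for t in("filter_housing","v_rest","gauge_stand","gauge","spot","tee_fitting","ptfe_tape","fuse_box"):
        r=manip.trace(t,c)
        print(t,[(round(d["conf"],2),np.round(d["point"]).tolist(),int(d["mask"].sum())) for d in r[:3]])
E
```

```text
pics
{'time_s': 0.0, 'qpos': [0.925, 0.259, 1.536, -0.0, 1.348, -0.203], 'qvel': [0.002, 0.001, 0.0, 0.001, -0.001, -0.0], 'joint_torque': [-0.0, -43.732, -28.399, 0.072, 0.041, -0.0], 'tcp_pos': [0.235, 0.497, 0.232], 'ee_rot': [0.22, 0.976, -0.001, -0.0], 'ft_force': [0.488, 0.037, -0.354], 'wrist_torque': [0.042, -0.016, 0.013], 'gripper_force': 0.0, 'opening': 0.093}
scene 520.0589309947885 319.37803791006456 245.72809462998725 0.04680856573183746 [[0.547, 0.369, -0.752, -0.111], [-0.837, 0.237, -0.493, 0.028], [-0.004, 0.899, 0.438, 0.442], [0.0, 0.0, 0.0, 1.0]]
filter_housing [(0.9, [290.0, 266.0], 874)]
v_rest [(0.74, [356.0, 276.0], 993)]
gauge_stand [(0.86, [325.0, 314.0], 1242)]
gauge [(0.6, [324.0, 284.0], 988), (0.25, [353.0, 274.0], 878)]
spot [(0.77, [292.0, 268.0], 854), (0.45, [325.0, 314.0], 1181)]
tee_fitting [(0.91, [238.0, 301.0], 358)]
ptfe_tape [(0.72, [363.0, 248.0], 324)]
fuse_box [(0.59, [300.0, 254.0], 232)]
top 581.5974300805117 319.60105303414883 246.08897060678916 -0.043324307086810766 [[0.02, 0.988, -0.15, 0.404], [-1.0, 0.022, 0.017, 0.459], [0.021, 0.15, 0.989, 0.908], [0.0, 0.0, 0.0, 1.0]]
filter_housing [(0.81, [293.0, 257.0], 1379)]
v_rest [(0.61, [354.0, 236.0], 1714)]
gauge_stand [(0.79, [348.0, 312.0], 774)]
gauge [(0.68, [359.0, 307.0], 450), (0.41, [295.0, 257.0], 1325)]
spot [(0.9, [294.0, 259.0], 1405)]
tee_fitting [(0.82, [264.0, 332.0], 408)]
ptfe_tape [(0.97, [330.0, 164.0], 763)]
fuse_box [(0.71, [272.0, 222.0], 536)]
```

```bash
python3 - <<'E'
import cv2,numpy as np
a=cv2.imread("pics/top0.png")[140:350,230:410];b=cv2.imread("pics/scene0.png")[220:350,210:400]
a=cv2.resize(a,(480,560),interpolation=cv2.INTER_CUBIC)
b=cv2.resize(b,(800,547),interpolation=cv2.INTER_CUBIC)
cv2.imwrite("pics/t1.png",a);cv2.imwrite("pics/s1.png",b)
E
cat > h.py <<'E'
from bench import manip
import cv2,numpy as np
from scipy.spatial.transform import Rotation as R
def ray(c,uv):
    K=np.array([[c["fx"],0,c["cx"]],[0,c["fy"],c["cy"]],[0,0,1]])
    p=cv2.undistortPoints(np.array(uv,float).reshape(-1,1,2),K,np.array([c["k1"],0,0,0,0.]))[:,0]
    d=np.c_[p[:,0],-p[:,1],-np.ones(len(p))]@c["T"][:3,:3].T
    return c["T"][:3,3],d
def atz(c,uv,z):
    o,d=ray(c,uv); return o+d*((z-o[2])/d[:,2])[:,None]
def proj(c,P):
    K=np.array([[c["fx"],0,c["cx"]],[0,c["fy"],c["cy"]],[0,0,1]])
    p=(np.atleast_2d(P)-c["T"][:3,3])@c["T"][:3,:3]
    s=np.c_[p[:,0]/-p[:,2],-p[:,1]/-p[:,2]]
    s=s*(1+c["k1"]*(s**2).sum(1))[:,None]
    return s*[c["fx"],c["fy"]]+[c["cx"],c["cy"]]
E
python3 - <<'E'
from h import *
c=manip.camera("top");c["T"]=np.array(c["T"])
for n,z in (("filter_housing",.02),("v_rest",.03),("gauge_stand",.03),("gauge",.085),("tee_fitting",.01),("ptfe_tape",.013),("fuse_box",.012)):
    r=manip.trace(n,c)[0];m=r["mask"]
    v,u=np.nonzero(m);P=atz(c,np.c_[u,v],z)[:,:2]
    q=cv2.minAreaRect(P.astype(np.float32)*1000)
    print(n,P.mean(0).round(3),np.round(q[0]),np.round(q[1]),round(q[2],1))
E
```

```text
filter_housing [0.522 0.483] [522. 483.] [ 41. 104.] 16.3
v_rest [0.554 0.395] [554. 395.] [65. 60.] 0.4
gauge_stand [0.439 0.388] [441. 385.] [49. 61.] 77.1
gauge [0.44  0.385] [441. 385.] [27. 38.] 76.3
tee_fitting [0.401 0.523] [398. 520.] [40. 39.] 8.3
ptfe_tape [0.664 0.436] [664. 436.] [53. 49.] 1.3
fuse_box [0.578 0.52 ] [577. 521.] [30. 44.] 7.2
```

View pics/t1.png

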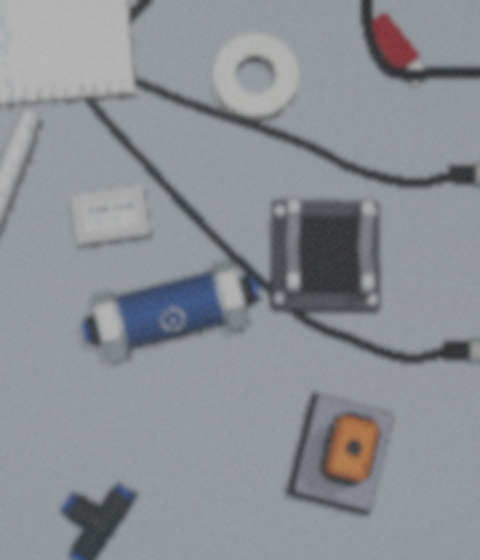

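View pics/s1.png

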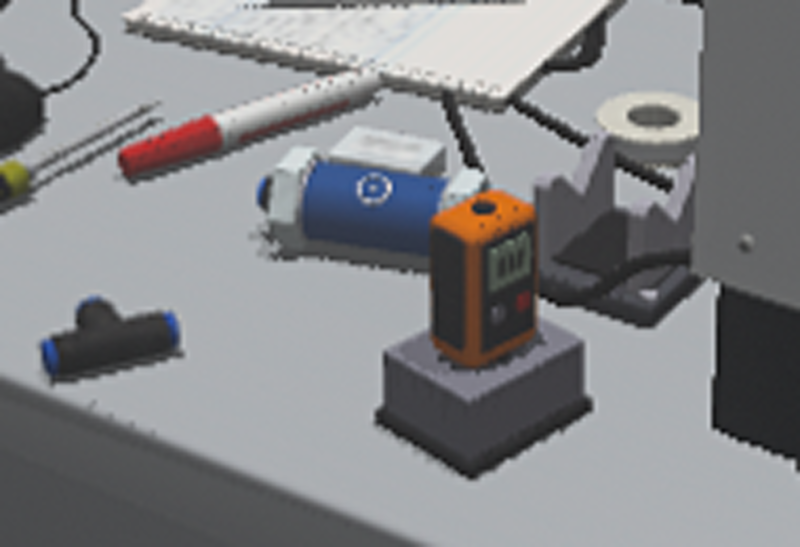

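The top crop shows the housing at crop (170,312), with its yaw near +16° and the ring facing the robot. The V-rest is at (325,255) with yaw near 0, and the gauge in its stand at (352,448) with yaw near -13°. The scene crop confirms this: ring at (374,188), gauge upright at (485,280). Next I go over the housing.

```bash
python3 -m pendant '[1,-3.3,1.4,0.9,0,0,0, 1,-3.3,1.4,0.9,0,0,0, 1,-3.3,1.4,0.9,0,0,0, 1,-3.3,1.4,0.9,0,0,0, 1,-3.3,1.4,0.9,0,0,0, 1,-3.3,1.4,0.9,0,0,0, 1,-3.3,1.4,0.9,0,0,0, 1,-3.3,1.4,0.9,0,0,0]' 20
python3 -m pendant '[1,0,0,0,0,0,8, 1,0,0,0,0,0,8, 1,0,0,0,0,0,8, 1,0,0,0,0,0,8, 1,0,0,0,0,0,8, 1,0,0,0,0,0,8, 1,0,0,0,0,0,0, 1,0,0,0,0,0,0]'
cat >> h.py <<'E'
def cam(n):
    c=manip.camera(n);c["T"]=np.array(c["T"]);return c
def delta(pos,y_heading_deg,tilt=0):
    """target: tool z down, tool y at heading; tilt about barrel axis handled elsewhere"""
    s=manip.state();Rc=R.from_quat(s["ee_rot"])
    a=np.radians(y_heading_deg);y=np.array([np.cos(a),np.sin(a),0]);z=np.array([0,0,-1.]);x=np.cross(y,z)
    Rt=R.from_matrix(np.c_[x,y,z])
    print("tcp",np.round(s["tcp_pos"],4),"shift cm",np.round(Rc.inv().apply(np.array(pos)-s["tcp_pos"])*100,2),"turn deg",np.round((Rc.inv()*Rt).as_rotvec(degrees=True),2),"t",s["time_s"])
E
python3 - <<'E'
from h import *
c=cam("wrist");cv2.imwrite("pics/w1.png",c["img"][:,:,::-1])
print(np.round(c["T"],3).tolist(),c["fx"])
T=manip.state();print(T["ee_rot"])
for n,z in (("filter_housing",.018),("v_rest",.045),("gauge_stand",.03),("gauge",.085),("spot",.03)):
    for r in manip.trace(n,c)[:1]:
        v,u=np.nonzero(r["mask"]);P=atz(c,np.c_[u,v],z)[:,:2]
        q=cv2.minAreaRect(P.astype(np.float32)*1000)
        print(n,r["conf"],np.round(r["point"]),np.round(q[0]),np.round(q[1]),round(q[2],1))
delta([.522,.483,.018],16.3)
E
```

```text
time_s: 2.1
tcp_pos: [0.5236, 0.4848, 0.1601]
ee_rot: [0.22, 0.976, -0.0, -0.0]
ft_force: [0.4, 0.5, 0.5]
opening: 0.0924
gripper_force: 0.0
time_s: 2.9
tcp_pos: [0.5221, 0.485, 0.1605]
ee_rot: [0.596, 0.803, -0.0, -0.0]
ft_force: [-0.7, -0.3, 0.4]
opening: 0.0932
gripper_force: 0.0
[[0.957, -0.277, -0.084, 0.499], [0.29, 0.917, 0.274, 0.561], [0.001, -0.287, 0.958, 0.312], [0.0, 0.0, 0.0, 1.0]] 411.42114386477175
[ 5.96058597e-01  8.02940928e-01 -1.16593186e-04 -2.54183578e-05]
filter_housing 0.84 [324. 235.] [522. 481.] [ 41. 105.] 16.3
v_rest 0.86 [333. 339.] [552. 409.] [64. 69.] 1.1
gauge_stand 0.58 [192. 290.] [445. 391.] [61. 57.] 75.0
spot 0.79 [322. 230.] [521. 484.] [ 39. 101.] 16.3
tcp [0.5221 0.4851 0.1606] shift cm [-0.2  -0.07 14.26] turn deg [-0.   -0.    0.39] t 3.2
```

View pics/w1.png

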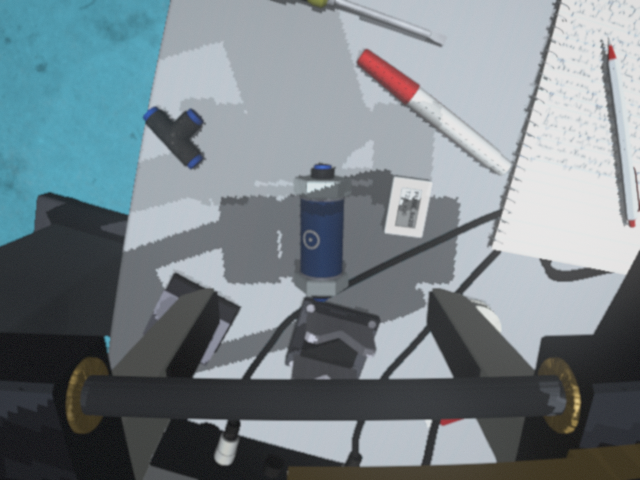

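The housing sits centred between the fingers at (322,235). The fuse box's left edge is at about column 387, so I narrow the opening, descend and grip.

```bash
python3 -m pendant '[0.5,-0.3,0,2,0,0,0.4, 0.5,0,0,3,0,0,0, 0.5,0,0,3,0,0,0, 0.5,0,0,2.5,0,0,0, 0.5,0,0,2,0,0,0, 0.5,0,0,1.2,0,0,0, 0.5,0,0,0.6,0,0,0, 0.5,0,0,0,0,0,0]'
python3 -m pendant '[0,0,0,0,0,0,0, 0,0,0,0,0,0,0, 0,0,0,0,0,0,0, 0,0,0,0,0,0,0, 0,0,0,0,0,0,0]' 25
```

```text
time_s: 4.0
tcp_pos: [0.5229, 0.4821, 0.0172]
ee_rot: [0.6, 0.8, -0.0, -0.0]
ft_force: [-0.4, 0.1, 0.6]
opening: 0.0467
gripper_force: 0.0
time_s: 4.5
tcp_pos: [0.5235, 0.4826, 0.019]
ee_rot: [0.6, 0.8, 0.001, 0.0]
ft_force: [-2.1, -0.5, 5.1]
opening: 0.0315
gripper_force: 25.0
```

```bash
python3 -m pendant '[0,0,0,-1,0,0,0, 0,0,0,-2.5,0,0,0, 0,0,0,-3,0,0,0, 0,0,0,-3,0,0,0, 0,0,0,-2.5,0,0,0, 0,0,0,-1,0,0,0, 0,0,0,0,0,0,0]'
cat >> h.py <<'E'
from scipy.optimize import minimize
def box(x0,x1,y0,y1,z0,z1): return np.array([[x,y,z] for x in(x0,x1) for y in(y0,y1) for z in(z0,z1)],float)
def pl(yc): return np.array([[x,yc+d,z] for d in(-3.5,3.5) for x,z in((-27,10),(27,10),(27,47),(-27,47))],float)
MODELS={"v_rest":[box(-33,33,-32,32,0,10)]+[ np.array([[x,yc+d,z] for d in(-3.5,3.5) for x,z in p],float)
  for yc in(-21,21) for p in ([(-27,10),(-27,47),(-17.6,47),(0,29.4),(0,10)],[(27,10),(27,47),(17.6,47),(0,29.4),(0,10)])],
 "gauge_stand":[box(-31,31,-25,25,0,4),box(-28,28,-22,22,4,30)],
 "gauge":[box(-18,18,-12,12,30,85)]}
def sil(c,parts,p,S=4):
    m=np.zeros((480*S,640*S),np.uint8);a=p[2];Rz=np.array([[np.cos(a),-np.sin(a),0],[np.sin(a),np.cos(a),0],[0,0,1]])
    for b in parts:
        uv=(proj(c,(b@Rz.T)/1000+[p[0],p[1],0])+.5)*S
        cv2.fillConvexPoly(m,cv2.convexHull(uv.astype(np.float32)).round().astype(np.int32),1)
    return cv2.resize(m.astype(np.float32),(640,480),interpolation=cv2.INTER_AREA)
def fit(views,parts,p0,ignore=()):
    def cost(q):
        p=[p0[0]+q[0]/1000,p0[1]+q[1]/1000,p0[2]+q[2]/20];t=0
        for c,m in views:
            s=sil(c,parts,p)
            t+=(np.abs(s-m)).sum()/max(m.sum(),1)
        return t
    r=minimize(cost,[0,0,0],method="Nelder-Mead",options=dict(initial_simplex=[[0,0,0],[5,0,0],[0,5,0],[0,0,4]],xatol=.05,fatol=1e-4))
    q=r.x;return np.round([p0[0]*1000+q[0],p0[1]*1000+q[1],np.degrees(p0[2]+q[2]/20)],1),round(r.fun,3)
E
python3 - <<'E'
from h import *
out=[]
for n in("top","wrist","scene"):
    c=cam(n);cv2.imwrite(f"pics/{n}2.png",c["img"][:,:,::-1])
    for o,p0 in(("v_rest",(.554,.395,0)),("gauge",(.441,.385,-.22)),("gauge_stand",(.441,.385,-.22))):
        r=manip.trace(o,c)
        if r and r[0]["conf"]>.5 : print(n,o,r[0]["conf"],int(r[0]["mask"].sum()),fit([(c,r[0]["mask"].astype(float))],MODELS[o],p0) )
print(manip.state()["tcp_pos"],manip.state()["opening"])
E
python3 -c "
import cv2,numpy as np
a=cv2.imread('pics/top2.png')[130:370,200:420];b=cv2.imread('pics/wrist2.png')[100:400,150:450]
cv2.imwrite('pics/m2.png',np.hstack([cv2.resize(a,(390,426)),cv2.resize(b,(408,426))]))"
```

```text
time_s: 5.2
tcp_pos: [0.5237, 0.4826, 0.1494]
ee_rot: [0.6, 0.8, 0.001, 0.001]
ft_force: [-0.0, -0.5, -2.7]
opening: 0.0315
gripper_force: 25.0
top v_rest 0.68 1736 (array([558.2, 393.4,  -0.6]), np.float64(0.047))
top gauge 0.7 445 (array([441.8, 382.4, -14.4]), np.float64(0.19))
top gauge_stand 0.85 753 (array([441.8, 382.7, -13.6]), np.float64(0.746))
wrist gauge 0.82 718 (array([442.5, 387.2, -22.3]), np.float64(5.477))
wrist gauge_stand 0.97 3175 (array([441.8, 385.1, -18. ]), np.float64(0.85))
scene v_rest 0.85 918 (array([561. , 392.7,   4.9]), np.float64(0.559))
scene gauge 0.62 941 (array([444. , 383.2,   5.4]), np.float64(0.131))
scene gauge_stand 0.57 1238 (array([442.6, 382.3, -13.4]), np.float64(0.251))
[0.52300437 0.48213561 0.14739013] 0.0312938529761767
```

View pics/m2.png

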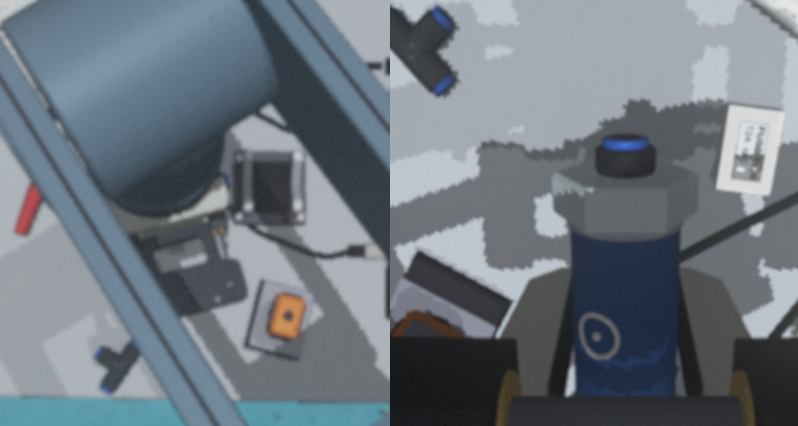

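The left panel shows the V-rest unobstructed. The right shows the housing held level, with the ring at about wrist pixel (304,336). I now compute its offset along the barrel in the hand.

```bash
python3 - <<'E'
from h import *
c=cam("wrist");s=manip.state();Rc=R.from_quat(s["ee_rot"]);p=np.array(s["tcp_pos"])
P=atz(c,[[304.4,336]],p[2]+.013)[0]
off=Rc.inv().apply(P-p)*1000;print("spot in tool mm",off.round(1))
# top rest target: spot centre along y at rest y (housing centre on rest)
a=np.radians(-.6);x=np.array([-np.sin(a),np.cos(a)])
t=np.array([.5582,.3934])-x*off[0]/1000
print(t); delta([t[0],t[1],.09],-.6); delta([t[0],t[1],.053],-.6)
E
```

```text
spot in tool mm [  0.7  -7.1 -13. ]
[0.55819315 0.39274608]
tcp [0.523  0.4822 0.1475] shift cm [-9.57  0.88  5.75] turn deg [-1.000e-02  0.000e+00  1.683e+01] t 5.85
tcp [0.523  0.4822 0.1475] shift cm [-9.57  0.88  9.45] turn deg [-1.000e-02  0.000e+00  1.683e+01] t 5.85
```

```bash
python3 -m pendant '[0,-2.4,0.2,0,0,0,0, 0,-2.4,0.2,0,0,0,0, 0,-2.4,0.2,0,0,0,0, 0,-2.4,0.3,0,0,0,0, 0,0,0,1,0,0,5.6, 0,0,0,2,0,0,5.6, 0,0,0,2,0,0,5.6, 0,0,0,0,0,0,0]'
python3 - <<'E'
from h import *
delta([.5582,.3927,.053],-.6)
for n in("top","wrist","scene"):
    c=cam(n);cv2.imwrite(f"pics/{n}3.png",c["img"][:,:,::-1])
b=cv2.imread('pics/wrist3.png')[120:420,130:530];a=cv2.imread('pics/scene3.png')[200:350,260:460]
cv2.imwrite('pics/m3.png',np.vstack([cv2.resize(a,(400,300)),b]))
E
```

```text
time_s: 6.65
tcp_pos: [0.5566, 0.3914, 0.0945]
ee_rot: [0.711, 0.703, -0.003, -0.001]
ft_force: [-0.5, 0.1, -2.8]
opening: 0.0313
gripper_force: 25.0
tcp [0.5566 0.3914 0.0945] shift cm [0.15 0.18 4.15] turn deg [-0.31  0.15 -0.04] t 6.65
```

View pics/m3.png

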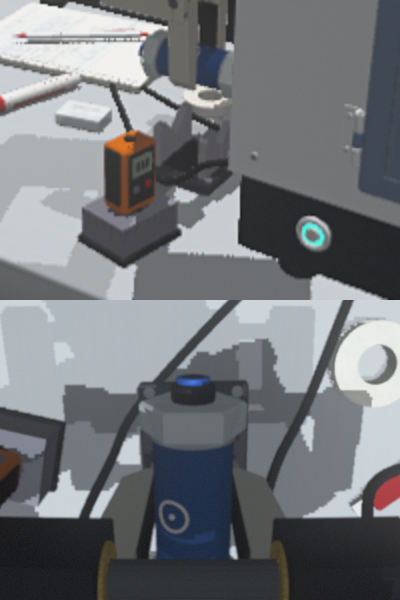

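The housing (crop column about 192) is centred over the rest (edges about 137–249), with the hex end beyond the plate. I lower it.

```bash
python3 -m pendant '[0,0.15,0.15,0.8,0,0,0, 0,0,0,1,0,0,0, 0,0,0,1,0,0,0, 0,0,0,0.6,0,0,0, 0,0,0,0.3,0,0,0, 0,0,0,0,0,0,0, 0,0,0,0,0,0,0]'
python3 -m pendant '[0,0,0,0.2,0,0,0, 0,0,0,0.1,0,0,0, 0,0,0,0,0,0,0, 0,0,0,0,0,0,0]'
python3 -c "
from h import *
delta([.5582,.3927,.053],-.6)"
```

```text
time_s: 7.5
tcp_pos: [0.5602, 0.3941, 0.0608]
ee_rot: [0.711, 0.704, 0.0, 0.0]
ft_force: [0.3, -0.3, -1.8]
opening: 0.0312
gripper_force: 25.0
time_s: 7.9
tcp_pos: [0.56, 0.394, 0.0577]
ee_rot: [0.711, 0.704, 0.0, 0.0]
ft_force: [-0.4, 0.4, -2.5]
opening: 0.031
gripper_force: 25.0
tcp [0.56   0.394  0.0577] shift cm [-0.13 -0.18  0.47] turn deg [ 0.   -0.    0.03] t 7.9
```

```bash
python3 -m pendant '[0,-0.13,-0.18,0.1,0,0,0, 0,0,0,0.1,0,0,0, 0,0,0,0,0,0,0, 0,0,0,0,0,0,0]'
python3 -m pendant '[0,0,0,0.1,0,0,0, 0,0,0,0,0,0,0, 0,0,0,0,0,0,0]'
python3 -m pendant '[0,0,0,0.1,0,0,0, 0,0,0,0,0,0,0, 0,0,0,0,0,0,0]'
```

```text
time_s: 8.3
tcp_pos: [0.5581, 0.3927, 0.0556]
ee_rot: [0.711, 0.704, -0.0, -0.0]
ft_force: [-0.8, 0.0, -1.4]
opening: 0.0312
gripper_force: 25.0
time_s: 8.6
tcp_pos: [0.5582, 0.3928, 0.0546]
ee_rot: [0.711, 0.704, -0.0, -0.0]
ft_force: [-0.4, -0.0, -2.8]
opening: 0.0311
gripper_force: 25.0
time_s: 8.9
tcp_pos: [0.5581, 0.3928, 0.0537]
ee_rot: [0.711, 0.704, 0.0, -0.0]
ft_force: [-0.6, 0.3, -1.9]
opening: 0.0314
gripper_force: 25.0
```

```bash
python3 -m pendant '[0,0,0,0.1,0,0,0, 0,0,0,0,0,0,0, 0,0,0,0,0,0,0]'
python3 -m pendant '[0,0,0,0.1,0,0,0, 0,0,0,0,0,0,0, 0,0,0,0,0,0,0]'
```

```text
time_s: 9.2
tcp_pos: [0.5582, 0.3927, 0.0533]
ee_rot: [0.711, 0.704, 0.0, 0.0]
ft_force: [-2.6, -2.0, 4.2]
opening: 0.0314
gripper_force: 25.0
time_s: 9.5
tcp_pos: [0.5582, 0.3927, 0.0531]
ee_rot: [0.711, 0.704, 0.0, 0.0]
ft_force: [-4.6, -2.1, 10.5]
opening: 0.0312
gripper_force: 25.0
```

Contact comes at the expected seated height (0.053). I let go, retreat and look.

```bash
python3 -m pendant '[0.36,0,0,0,0,0,0, 0.36,0,0,0,0,0,0, 0.5,0,0,0,0,0,0, 0.6,0,0,0,0,0,0, 0.6,0,0,0,0,0,0]'
python3 -m pendant '[0.6,0,0,-1,0,0,0, 0.6,0,0,-3,0,0,0, 0.6,0,0,-3,0,0,0, 0.6,0,0,-3,0,0,0, 1,0,0,-2,0,0,0, 1,0,0,0,0,0,0]'
python3 - <<'E'
from h import *
c=cam("wrist")
b=c["img"][100:400,130:530,::-1];cv2.imwrite('pics/wrist4.png',c["img"][:,:,::-1]);cv2.imwrite('pics/m4.png',cv2.resize(b,(800,600)))
for o in("spot","filter_housing"):
    r=manip.trace(o,c)[0];v,u=np.nonzero(r["mask"]);q=cv2.minAreaRect((atz(c,np.c_[u,v],.056)[:,:2]*1000).astype(np.float32));print(o,r["conf"],q)
# predicted spot
a=np.radians(-.6);S=np.array([.5582-.008*np.cos(a),.3934-.008*np.sin(a),.0659]);print("pred spot px",proj(c,S))
delta([.442,.3824,.075],-14.4)
E
```

```text
time_s: 10.0
tcp_pos: [0.5583, 0.3927, 0.0514]
ee_rot: [0.711, 0.704, -0.0, 0.0]
ft_force: [0.4, -0.9, 0.7]
opening: 0.0526
gripper_force: 0.0
time_s: 10.6
tcp_pos: [0.5602, 0.3938, 0.1765]
ee_rot: [0.711, 0.704, 0.004, 0.001]
ft_force: [-0.0, -0.2, 0.9]
opening: 0.0674
gripper_force: 0.0
spot 0.65 ((557.7003784179688, 392.9840087890625), (40.660823822021484, 103.36809539794922), 0.3704564869403839)
filter_housing 0.74 ((558.1649780273438, 392.986572265625), (40.7758903503418, 103.38558197021484), 0.7006555199623108)
pred spot px [[306.16435827 244.24507011]]
tcp [0.5576 0.3924 0.1706] shift cm [ -1.11 -11.54   9.58] turn deg [-0.08  0.05 13.83] t 10.75
```

View pics/m4.png

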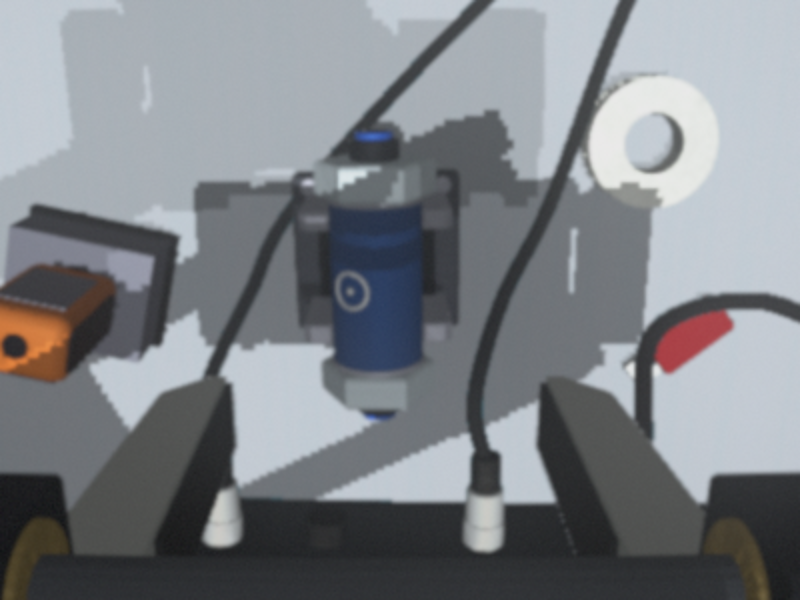

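The housing is seated, hexes outside both plates. The ring at crop (351,291), i.e. px (305.5,245.5), is within 1.5 px of where I predicted. Next, the gauge.

```bash
python3 -m pendant '[1,-0.2,-2,0,0,0,0, 1,-0.2,-3,0,0,0,0, 1,-0.3,-3,0,0,0,0, 1,-0.3,-2.5,0,0,0,0, 1,-0.1,-1,0,0,0,0, 1,0,0,0,0,0,6.9, 1,0,0,0,0,0,6.9, 1,0,0,0,0,0,0]'
python3 - <<'E'
from h import *
c=cam("top")
cv2.imwrite('pics/top5.png',c["img"][:,:,::-1])
w=cam("wrist");cv2.imwrite('pics/wrist5.png',w["img"][:,:,::-1])
for n,c in(("top",c),("wrist",w)):
  for o in("gauge","gauge_stand"):
    r=manip.trace(o,c)
    if r: print(n,o,r[0]["conf"],r[0]["point"],int(r[0]["mask"].sum()),fit([(c,r[0]["mask"].astype(float))],MODELS[o],(.442,.3824,-.25)))
delta([.442,.3824,.055],-14.4)
E
```

```text
time_s: 11.55
tcp_pos: [0.4433, 0.3827, 0.1707]
ee_rot: [0.79, 0.613, -0.001, -0.0]
ft_force: [0.5, 0.3, 1.1]
opening: 0.0927
gripper_force: 0.0
top gauge_stand 0.52 [265.6, 330.7] 492 (array([444.6, 386.7, -12.1]), np.float64(3.664))
wrist gauge 0.75 [320.0, 246.5] 2963 (array([442. , 382.6, -12.4]), np.float64(0.142))
wrist gauge_stand 0.61 [323.6, 210.0] 2902 (array([441.6, 381.9, -12.8]), np.float64(0.852))
tcp [0.4432 0.3828 0.1713] shift cm [-0.06 -0.11 11.63] turn deg [-0.02  0.02  0.1 ] t 11.85
```

View pics/wrist5.png

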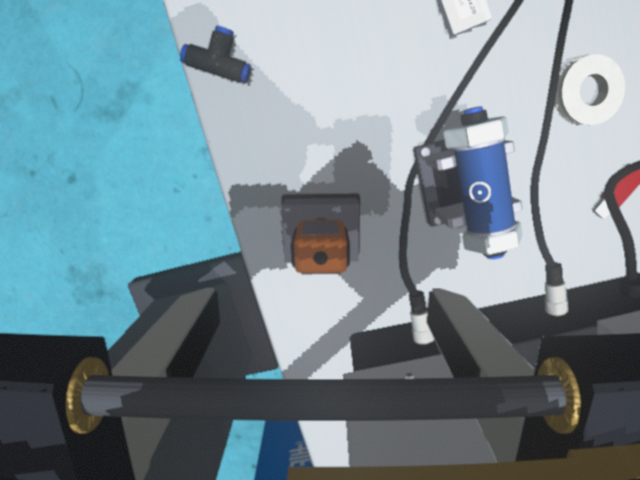

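The gauge stands squarely between the fingers, around (320,246), and the fits agree. I descend and grip.

```bash
python3 -m pendant '[0.8,-0.06,-0.1,1.5,0,0,-1, 0.8,0,0,2.5,0,0,0, 0.8,0,0,2.5,0,0,0, 0.8,0,0,2.5,0,0,0, 0.8,0,0,1.8,0,0,0, 0.8,0,0,0.8,0,0,0, 0.8,0,0,0,0,0,0, 0.8,0,0,0,0,0,0]'
python3 -m pendant '[0,0,0,0,0,0,0, 0,0,0,0,0,0,0, 0,0,0,0,0,0,0, 0,0,0,0,0,0,0, 0,0,0,0,0,0,0, 0,0,0,0,0,0,0]' 30
```

```text
time_s: 12.65
tcp_pos: [0.4426, 0.3829, 0.0564]
ee_rot: [0.785, 0.62, 0.001, 0.0]
ft_force: [1.1, -0.1, 0.4]
opening: 0.0744
gripper_force: 0.0
time_s: 13.25
tcp_pos: [0.442, 0.3826, 0.0558]
ee_rot: [0.785, 0.62, 0.0, -0.0]
ft_force: [-0.7, 0.5, 1.7]
opening: 0.0361
gripper_force: 30.0
```

```bash
python3 -m pendant '[0,0,0,-0.6,0,0,0, 0,0,0,-1,0,0,0, 0,0,0,-1.5,0,0,0, 0,0,0,-2,0,0,0, 0,0,0,-2.5,0,0,0, 0,0,0,-2.4,0,0,0, 0,0,0,-1,0,0,0, 0,0,0,0,0,0,0]'
python3 - <<'E'
from h import *
for n in("scene","wrist"):
    c=cam(n);cv2.imwrite(f'pics/{n}6.png',c["img"][:,:,::-1])
s=manip.state();p=np.array(s["tcp_pos"]);Rc=R.from_quat(s["ee_rot"])
print(p,s["opening"],proj(c,p+Rc.apply([0,0,.0478])),proj(c,p+Rc.apply([[.012,-.018,.0258],[.012,.018,.0258],[.012,-.018,-.0292],[.012,.018,-.0292]])).round(1).tolist())
a=cv2.imread('pics/scene6.png')[170:330,230:430];b=cv2.imread('pics/wrist6.png')[140:440,180:480]
cv2.imwrite('pics/m6.png',np.hstack([cv2.resize(a,(375,300)),b]))
E
```

```text
time_s: 14.05
tcp_pos: [0.4429, 0.3831, 0.1677]
ee_rot: [0.785, 0.62, 0.002, 0.0]
ft_force: [0.2, 0.2, -1.9]
opening: 0.036
gripper_force: 30.0
[0.44157797 0.38228142 0.16504789] 0.036086412243021435 [[321.10952083 278.37367259]] [[282.0, 271.7], [360.0, 271.7], [267.1, 329.8], [374.5, 329.7]]
```

View pics/m6.png

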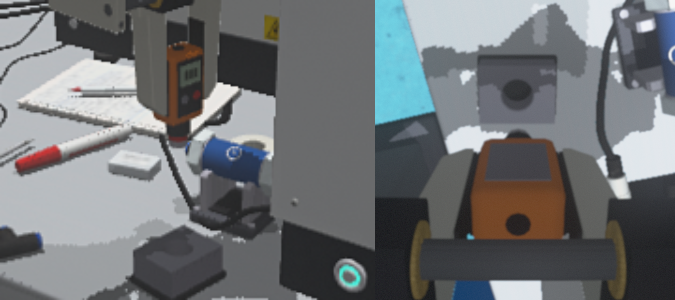

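The gauge is out of its stand and upright in the grip. The scene crop shows the foot at (178,140), and the wrist crop shows the case at columns 478–558 with the neck tip near (517,132). I check the in-hand offset against the mask.

```bash
python3 - <<'E'
from h import *
def cyl(r,z0,z1): 
    t=np.linspace(0,2*np.pi,24);return np.array([[r*np.cos(a),r*np.sin(a),z] for a in t for z in(z0,z1)])
s=manip.state();p=np.array(s["tcp_pos"]);Rc=R.from_quat(s["ee_rot"])
f=3.
case=[np.array([[sx*(12-i),sy*(18-j),z] for sx in(-1,1) for sy in(-1,1) for i,j in((0,f),(f,0),(.9,.9)) for z in(25.8,-29.2)])]
G=case+[cyl(9.5,25.8,37.8),cyl(7,37.8,47.8)]
def top(m): return np.where(m.any(0),m.argmax(0),-1)
for n in("wrist","scene"):
    c=cam(n);r=manip.trace("gauge",c)[0];m=r["mask"];print(n,r["conf"],m.sum())
    def model(o):
        M=np.zeros((480,640),np.uint8)
        for b in G:
            uv=proj(c,p+Rc.apply((b+o)/1000))
            cv2.fillConvexPoly(M,cv2.convexHull(uv.round().astype(np.int32)),1)
        return M>0
    if n=="wrist":
        cols=range(275,370,6);print("mask",[top(m)[k] for k in cols])
        for o in([0,0,0],[-2,0,0],[-4,0,0],[0,0,-2]): print(o,[top(model(np.array(o,float)))[k] for k in cols])
    else:
        M=model(np.zeros(3));print("model bottom",np.nonzero(M.any(1))[0].max(),"mask",np.nonzero(m.any(1))[0].max())
        for row in range(np.nonzero(m.any(1))[0].min(),np.nonzero(m.any(1))[0].max()+1,4):
            a=np.nonzero(m[row])[0];b=np.nonzero(M[row])[0]
            print(row,a.min(),a.max(),(b.min(),b.max()) if len(b) else None)
E
```

```text
wrist 0.68 9495
mask [np.int64(319), np.int64(296), np.int64(283), np.int64(278), np.int64(278), np.int64(278), np.int64(273), np.int64(269), np.int64(268), np.int64(271), np.int64(276), np.int64(278), np.int64(278), np.int64(280), np.int64(286), np.int64(302)]
[0, 0, 0] [np.int64(308), np.int64(284), np.int64(273), np.int64(272), np.int64(272), np.int64(272), np.int64(271), np.int64(266), np.int64(265), np.int64(267), np.int64(271), np.int64(271), np.int64(271), np.int64(271), np.int64(273), np.int64(292)]
[-2, 0, 0] [np.int64(315), np.int64(289), np.int64(277), np.int64(276), np.int64(276), np.int64(276), np.int64(274), np.int64(270), np.int64(269), np.int64(271), np.int64(276), np.int64(276), np.int64(276), np.int64(276), np.int64(277), np.int64(297)]
[-4, 0, 0] [np.int64(320), np.int64(293), np.int64(281), np.int64(280), np.int64(280), np.int64(280), np.int64(278), np.int64(274), np.int64(273), np.int64(275), np.int64(280), np.int64(280), np.int64(280), np.int64(280), np.int64(281), np.int64(302)]
[0, 0, -2] [np.int64(310), np.int64(286), np.int64(274), np.int64(273), np.int64(27
[... 155 characters left out ...]
p.int64(290)]
scene 0.65 1013
model bottom 251 mask 252
195 327 329 (np.int64(317), np.int64(337))
199 319 337 (np.int64(309), np.int64(339))
203 319 338 (np.int64(309), np.int64(339))
207 318 338 (np.int64(309), np.int64(339))
211 318 338 (np.int64(309), np.int64(339))
215 318 338 (np.int64(309), np.int64(339))
219 318 338 (np.int64(310), np.int64(339))
223 318 338 (np.int64(310), np.int64(339))
227 319 338 (np.int64(310), np.int64(339))
231 319 338 (np.int64(310), np.int64(339))
235 314 335 (np.int64(310), np.int64(337))
239 318 331 (np.int64(314), np.int64(331))
243 319 331 (np.int64(317), np.int64(331))
247 319 329 (np.int64(319), np.int64(329))
251 321 327 (np.int64(321), np.int64(328))
```

The foot agrees with the scene view within about 1 px. I turn and tilt.

```bash
python3 -m pendant '[0,0,0,-0.5,0,0,-6.7, 0,0,0,-0.5,0,0,-6.7, 0,0,0,0,-6,0,0, 0,0,0,0,-8,0,0, 0,0,0,0,-8,0,0, 0,0,0,0,-8,0,0, 0,0,0,0,0,0,0, 0,0,0,0,0,0,0]'
cat >> h.py <<'E'
def press(gap,S=(.5500,.3932,.0659),yaw=0.,foot=.0478):
    s=manip.state();Rc=R.from_quat(s["ee_rot"]);Rz=R.from_euler("z",yaw,degrees=True)
    n=Rz.apply([-.5,0,3**.5/2]);z=-n;x=Rz.apply([0,1.,0]);y=np.cross(z,x);Rt=R.from_matrix(np.c_[x,y,z])
    t=np.array(S)+n*(foot+gap)
    print("tcp",np.round(s["tcp_pos"],4),"shift cm",np.round(Rc.inv().apply(t-s["tcp_pos"])*100,2),"turn",np.round((Rc.inv()*Rt).as_rotvec(degrees=True),2),"F",np.round(s["ft_force"],1),s["time_s"])
E
python3 -c "
from h import *
press(.03)"
```

```text
time_s: 15.15
tcp_pos: [0.441, 0.3825, 0.1748]
ee_rot: [0.683, 0.685, 0.18, 0.181]
ft_force: [0.6, 0.7, -0.8]
opening: 0.0358
gripper_force: 30.0
tcp [0.441  0.3825 0.1748] shift cm [1.06 4.05 7.07] turn [-0.42  0.04  0.15] F [ 0.6  0.7 -0.8] 15.15
```

```bash
python3 -m pendant '[0,0.2,1.3,1,0,0,0, 0,0.3,1.3,2,0,0,0, 0,0.3,1,2,0,0,0, 0,0.26,0.45,2.07,0,0,0, 0,0,0,0,-0.4,0,0, 0,0,0,0,0,0,0, 0,0,0,0,0,0,0]'
python3 -c "
from h import *
press(.008)"
```

```text
time_s: 15.85
tcp_pos: [0.5133, 0.3928, 0.1349]
ee_rot: [0.683, 0.682, 0.184, 0.184]
ft_force: [-0.0, -0.1, -1.4]
opening: 0.0356
gripper_force: 30.0
tcp [0.5133 0.3928 0.1349] shift cm [ 0.04 -0.28  2.23] turn [ 0.2   0.04 -0.05] F [-0.  -0.1 -1.4] 15.85
```

```bash
python3 -m pendant '[0,0.04,-0.25,1,0,0,0, 0,0,0,1.2,0,0,0, 0,0,0,0,0,0,0, 0,0,0,0,0,0,0, 0,0,0,0,0,0,0]'
python3 - <<'E'
from h import *
press(.008)
c=cam("scene");cv2.imwrite('pics/scene7.png',c["img"][:,:,::-1])
w=cam("wrist");cv2.imwrite('pics/wrist7.png',w["img"][:,:,::-1])
s=manip.state();p=np.array(s["tcp_pos"]);Rc=R.from_quat(s["ee_rot"])
F=p+Rc.apply([0,0,.0478]);S=np.array([.55,.3932,.0659])
for k in(c,w): print("foot",proj(k,F).round(1),"spot",proj(k,S).round(1))
a=cv2.imread('pics/scene7.png')[195:285,300:400];b=cv2.imread('pics/wrist7.png')[150:330,220:420]
cv2.imwrite('pics/m7.png',np.hstack([cv2.resize(a,(440,396),interpolation=cv2.INTER_CUBIC),cv2.resize(b,(360,396)[:1]+(396,))]))
E
```

```text
time_s: 16.35
tcp_pos: [0.5212, 0.3934, 0.1142]
ee_rot: [0.683, 0.683, 0.184, 0.184]
ft_force: [0.2, -0.7, -0.1]
opening: 0.0362
gripper_force: 30.0
tcp [0.5212 0.3934 0.1142] shift cm [-0.02  0.08  0.04] turn [0.19 0.03 0.02] F [ 0.2 -0.7 -0.1] 16.35
foot [[353.3 247.7]] spot [[354.7 250.7]]
foot [[323.5 277.9]] spot [[324.3 272.4]]
```

View pics/m7.png

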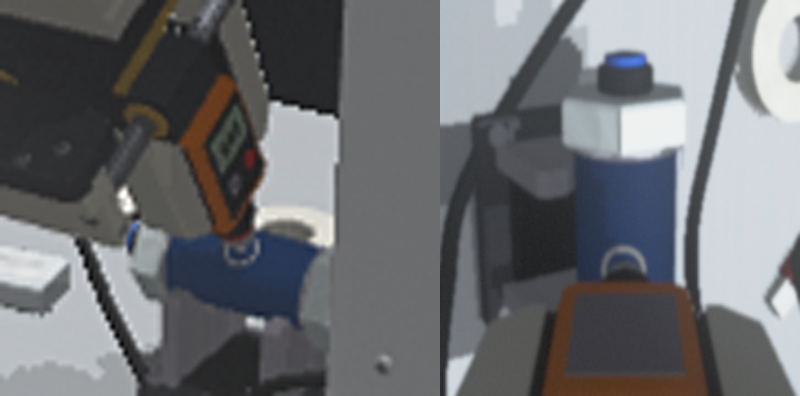

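The scene view shows the ring at crop (241,247), i.e. px (354.8,251.1), as predicted, with the foot just above it. The wrist view shows the ring at about (322.5,270), partly hidden by the sleeve. I check the foot's offset along the barrel numerically.

```bash
python3 - <<'E'
from h import *
def cyl(r,z0,z1): 
    t=np.linspace(0,2*np.pi,24);return np.array([[r*np.cos(a),r*np.sin(a),z] for a in t for z in(z0,z1)])
case=np.array([[sx*(12-i),sy*(18-j),z] for sx in(-1,1) for sy in(-1,1) for i,j in((0,3),(3,0),(.9,.9)) for z in(25.8,-29.2)])
G=[case,cyl(9.5,25.8,37.8),cyl(7,37.8,47.8)]
c=cam("scene");w=cam("wrist");s=manip.state();p=np.array(s["tcp_pos"]);Rc=R.from_quat(s["ee_rot"])
def model(k,o):
    M=np.zeros((480,640),np.uint8)
    for b in G: cv2.fillConvexPoly(M,cv2.convexHull(proj(k,p+Rc.apply((b+o)/1000)).round().astype(np.int32)),1)
    return M>0
S=np.array([.55,.3932,.0659]);print("ring end pred wrist",proj(w,S+[0,.006,0]).round(1))
for n,k,roi in(("scene",c,(slice(238,256),slice(330,372))),("wrist",w,(slice(255,290),slice(295,352)))):
    m=manip.trace("gauge",k)[0];print(n,m["conf"]);m=m["mask"]
    print([(o,int((model(k,np.array([o,0,0.]))^m)[roi].sum())) for o in(-4,-3,-2,-1,0,1,2)],[(o,int((model(k,np.array([0,o,0.]))^m)[roi].sum())) for o in(-2,-1,0,1,2)])
# ring: bright low-sat pixels on blue in wrist
h=w["img"][255:285,300:350].astype(int)
for r in range(0,30,1):
    print(255+r,''.join('#' if (q[0]>110 and q[2]<q[0]*1.5) else ('b' if q[2]>q[0]*1.6 else '.') for q in h[r]))
E
```

```text
ring end pred wrist [[324.1 261.9]]
scene 0.79
[(-4, 151), (-3, 138), (-2, 138), (-1, 128), (0, 131), (1, 129), (2, 133)] [(-2, 153), (-1, 139), (0, 131), (1, 122), (2, 104)]
wrist 0.83
[(-4, 119), (-3, 97), (-2, 116), (-1, 208), (0, 317), (1, 431), (2, 535)] [(-2, 314), (-1, 316), (0, 317), (1, 317), (2, 319)]
255 bbbbbbbbbbbbbbbbbbbbbbbbbbbbbbbbbbbbbbbbbbbbbbbbb.
256 bbbbbbbbbbbbbbbbbbbbbbbbbbbbbbbbbbbbbbbbbbbbbbbbb.
257 bbbbbbbbbbbbbbbbbbbbbbbbbbbbbbbbbbbbbbbbbbbbbbbbb.
258 bbbbbbbbbbbbbbbbbbbbbbbbbbbbbbbbbbbbbbbbbbbbbbbbb.
259 bbbbbbbbbbbbbbbbbbbbbbbbbbbbbbbbbbbbbbbbbbbbbbbbb.
260 bbbbbbbbbbbbbbbbbbbbbbbbbbbbbbbbbbbbbbbbbbbbbbbbb.
261 bbbbbbbbbbbbbbbb...........bbbbbbbbbbbbbbbbbbbbbb.
262 bbbbbbbbbbbbbb......#####....bbbbbbbbbbbbbbbbbbbb.
263 bbbbbbbbbbbbb......#########...bbbbbbbbbbbbbbbbbb.
264 bbbbbbbbbbb.............######..bbbbbbbbbbbbbbbbb.
265 bbbbbbbbbbb................####..bbbbbbbbbbbbbbbb.
266 bbbbbbbbbb........bbbbbbbb..####.bbbbbbbbbbbbbbbb.
267 bbbbbbbbb.......bbbbbbbbbbbb..###.bbbbbbbbbbbbbbb.
268 bbbbbbbbb......bbb......bbbb..###.bbbbbbbbbbbbbbb.
269 bbbbbbbbb....
[... 162 characters left out ...]
......................##.bbbbbbbbbbbbbb.
273 bbbbbbbb...........................bbbbbbbbbbbbbb.
274 bbbbbbbbb..........................bbbbbbbbbbbbbb.
275 bbbbbbbbb..........................bbbbbbbbbbbbbb.
276 bbbbbbbbb...........................bbbbbbbbbbbbb.
277 ..................................................
278 ..................................................
279 ..................................................
280 ..................................................
281 ..................................................
282 ..................................................
283 ..................................................
284 ..................................................
```

```bash
python3 - <<'E'
from h import *
t=np.linspace(0,2*np.pi,60)
def circ(r,z,dx): return np.c_[r*np.cos(t)+dx,r*np.sin(t),0*t+z]
c=cam("scene");w=cam("wrist");s=manip.state();p=np.array(s["tcp_pos"]);Rc=R.from_quat(s["ee_rot"])
for dx in(0,-1,-2):
    q=lambda k,r,z:proj(k,p+Rc.apply(circ(r,z,dx)/1000))
    print(dx,"wrist top rows: neck rim",q(w,9.5,37.8)[:,1].min().round(1),"sleeve r7 foot",q(w,7,47.8)[:,1].min().round(1),"| scene cols sleeve@40",q(c,7,40)[:,0].min().round(1),q(c,7,40)[:,0].max().round(1),"foot",q(c,7,47.8)[:,0].min().round(1),q(c,7,47.8)[:,0].max().round(1),"bottom row",q(c,7,47.8)[:,1].max().round(1))
I=c["img"].astype(int)
for r in range(240,262): print(r,' '.join("%3d,%3d,%3d"%tuple(I[r,k]) for k in range(346,363)))
print([tuple(w["img"][r,321]) for r in range(262,282)])
E
```

```text
0 wrist top rows: neck rim 267.4 sleeve r7 foot 265.2 | scene cols sleeve@40 348.0 356.5 foot 349.1 357.6 bottom row 251.4
-1 wrist top rows: neck rim 269.3 sleeve r7 foot 267.0 | scene cols sleeve@40 348.5 357.1 foot 349.6 358.2 bottom row 251.5
-2 wrist top rows: neck rim 271.2 sleeve r7 foot 268.9 | scene cols sleeve@40 349.0 357.6 foot 350.2 358.7 bottom row 251.7
240  47, 38, 35  97, 58, 33  97, 58, 34  97, 59, 34  94, 57, 34  54, 42, 36  33, 36, 36  36, 36, 38  36, 36, 37  49, 40, 34  84, 61, 50 132,133,134 191,196,201 185,190,194 186,188,192 186,188,193 185,188,192
241  53, 50, 51  72, 48, 34  97, 57, 33  97, 58, 34  95, 56, 34  56, 44, 36  35, 38, 39  35, 37, 38  42, 38, 37  76, 50, 34  49, 39, 35  82, 86, 88 193,199,203 184,190,194 182,187,192 190,193,195 190,193,195
242  82, 82, 80  48, 37, 35  98, 57, 33  97, 57, 33  96, 58, 34  87, 53, 34  33, 37, 39  36, 37, 39  51, 42, 38  77, 50, 34  29, 30, 31  50, 51, 52 147,148,148 224,223,216 219,218,210 218,216,207 217,216,207
243  89, 89, 85  53, 52, 52  72, 48, 34  98, 59, 35  97, 58, 34  95, 57, 35  55, 43, 38  41, 38, 38  79, 
[... 4037 characters left out ...]
.uint8(50), np.uint8(63), np.uint8(90)), (np.uint8(47), np.uint8(59), np.uint8(81)), (np.uint8(57), np.uint8(64), np.uint8(81)), (np.uint8(67), np.uint8(71), np.uint8(80)), (np.uint8(71), np.uint8(73), np.uint8(78)), (np.uint8(62), np.uint8(64), np.uint8(69)), (np.uint8(53), np.uint8(54), np.uint8(57)), (np.uint8(42), np.uint8(44), np.uint8(44)), (np.uint8(39), np.uint8(40), np.uint8(44)), (np.uint8(40), np.uint8(40), np.uint8(43)), (np.uint8(39), np.uint8(39), np.uint8(43)), (np.uint8(54), np.uint8(46), np.uint8(45)), (np.uint8(74), np.uint8(54), np.uint8(45)), (np.uint8(87), np.uint8(58), np.uint8(46)), (np.uint8(87), np.uint8(58), np.uint8(42)), (np.uint8(89), np.uint8(59), np.uint8(43))]
```

Scene and wrist agree that the foot sits about 1.5 mm to -y of the ring, i.e. at tool x ≈ -1.5. I correct that and approach.

```bash
python3 -m pendant '[0,0.16,0.05,0,0.2,0,0, 0,0,0,0.3,0,0,0, 0,0,0,0.2,0,0,0, 0,0,0,0,0,0,0, 0,0,0,0,0,0,0, 0,0,0,0,0,0,0]'
cat > f.py <<'E'
from h import *
v=[];P=[]
n=np.array([-.5,0,.866])
for i in range(3):
    cam("scene");s=manip.state();v.append(s["ft_force"]);P.append(s["tcp_pos"])
F=np.mean(v,0);print("F",F.round(2),"Fn",(F@n).round(2),"TCP",np.mean(P,0).round(4),"depth along n mm",((np.mean(P,0)-[.55,.3932,.0659])@n*1000).round(2),s["time_s"])
E
python3 f.py
```

```text
time_s: 17.35
tcp_pos: [0.5242, 0.3948, 0.1099]
ee_rot: [0.683, 0.683, 0.183, 0.183]
ft_force: [1.1, 0.8, -1.0]
opening: 0.0358
gripper_force: 30.0
F [-0.32 -0.09 -1.11] Fn -0.81 TCP [0.5242 0.3949 0.11  ] depth along n mm 51.12 17.5
```

```bash
python3 -m pendant '[0,0,0,0.2,0,0,0, 0,0,0,0,0,0,0, 0,0,0,0,0,0,0]'; python3 f.py
python3 -m pendant '[0,0,0,0.1,0,0,0, 0,0,0,0,0,0,0, 0,0,0,0,0,0,0]'; python3 f.py
python3 -m pendant '[0,0,0,0.1,0,0,0, 0,0,0,0,0,0,0, 0,0,0,0,0,0,0]'; python3 f.py
```

```text
time_s: 17.8
tcp_pos: [0.5252, 0.3948, 0.1081]
ee_rot: [0.683, 0.683, 0.183, 0.183]
ft_force: [-1.1, -0.4, -1.3]
opening: 0.0356
gripper_force: 30.0
F [ 0.11  0.24 -0.46] Fn -0.45 TCP [0.5252 0.3949 0.1083] depth along n mm 49.07 17.95
time_s: 18.25
tcp_pos: [0.5257, 0.3948, 0.1073]
ee_rot: [0.683, 0.683, 0.183, 0.183]
ft_force: [-0.3, -0.0, -0.8]
opening: 0.036
gripper_force: 30.0
F [ 0.16 -0.17 -1.18] Fn -1.1 TCP [0.5257 0.3949 0.1074] depth along n mm 48.09 18.4
time_s: 18.7
tcp_pos: [0.5262, 0.3949, 0.1067]
ee_rot: [0.683, 0.683, 0.183, 0.183]
ft_force: [-0.5, -0.6, 0.6]
opening: 0.0359
gripper_force: 30.0
F [-0.49  0.09  0.64] Fn 0.79 TCP [0.5262 0.3949 0.1066] depth along n mm 47.18 18.85
```

```bash
python3 -m pendant '[0,0,0,0.1,0,0,0, 0,0,0,0,0,0,0, 0,0,0,0,0,0,0]'; python3 f.py
python3 -m pendant '[0,0,0,0.1,0,0,0, 0,0,0,0,0,0,0, 0,0,0,0,0,0,0]'; python3 f.py
python3 -m pendant '[0,0,0,0.1,0,0,0, 0,0,0,0,0,0,0, 0,0,0,0,0,0,0]'; python3 f.py;python3 f.py
```

```text
time_s: 19.15
tcp_pos: [0.5267, 0.3949, 0.1057]
ee_rot: [0.683, 0.683, 0.183, 0.183]
ft_force: [-0.9, -0.1, 0.6]
opening: 0.0356
gripper_force: 30.0
F [-1.13  0.09  0.79] Fn 1.24 TCP [0.5267 0.3949 0.1057] depth along n mm 46.12 19.3
time_s: 19.6
tcp_pos: [0.5273, 0.3949, 0.1049]
ee_rot: [0.683, 0.683, 0.183, 0.183]
ft_force: [-1.6, 0.5, 1.1]
opening: 0.0353
gripper_force: 30.0
F [-1.44 -0.19  1.26] Fn 1.81 TCP [0.5272 0.3949 0.1049] depth along n mm 45.12 19.75
time_s: 20.05
tcp_pos: [0.5278, 0.3949, 0.104]
ee_rot: [0.683, 0.683, 0.183, 0.183]
ft_force: [-2.4, -0.3, 1.5]
opening: 0.0356
gripper_force: 30.0
F [-1.92  0.16  1.69] Fn 2.43 TCP [0.5277 0.3949 0.104 ] depth along n mm 44.11 20.2
F [-1.54  0.27  2.13] Fn 2.62 TCP [0.5277 0.3949 0.104 ] depth along n mm 44.12 20.35
```

```bash
python3 -m pendant '[0,0,0,0.04,0,0,0, 0,0,0,0,0,0,0, 0,0,0,0,0,0,0, 0,0,0,0,0,0,0]'; python3 f.py; python3 f.py
python3 - <<'E'
from h import *
press(-.004)
c=cam("scene");w=cam("wrist")
a=c["img"][195:285,300:400,::-1];b=w["img"][150:330,220:420,::-1]
cv2.imwrite('pics/m8.png',np.hstack([cv2.resize(a,(440,396),interpolation=cv2.INTER_CUBIC),cv2.resize(b,(360,396))]))
I=c["img"].astype(int)[242:258,345:365];m=(I[...,0]-I[...,1]>16)&(abs(I[...,1]-I[...,2])<8);print("red px",m.sum(),np.argwhere(m)[:8].tolist())
for o in("tee_fitting","fuse_box"):
    r=manip.trace(o,c);print(o,r[0]["point"] if r else None)
E
```

```text
time_s: 20.75
tcp_pos: [0.5279, 0.3949, 0.1036]
ee_rot: [0.683, 0.683, 0.183, 0.183]
ft_force: [-1.4, 1.0, 2.5]
opening: 0.0359
gripper_force: 30.0
F [-1.43  0.19  2.33] Fn 2.73 TCP [0.5279 0.3949 0.1036] depth along n mm 43.7 20.9
F [-1.7   0.15  2.44] Fn 2.96 TCP [0.5279 0.3949 0.1036] depth along n mm 43.69 21.05
tcp [0.5279 0.3949 0.1036] shift cm [-0.17  0.02 -0.01] turn [-0.01  0.03  0.01] F [-1.7  0.5  2.1] 21.05
red px 0 []
tee_fitting [236.5, 300.3]
fuse_box [302.6, 256.0]
```

View pics/m8.png

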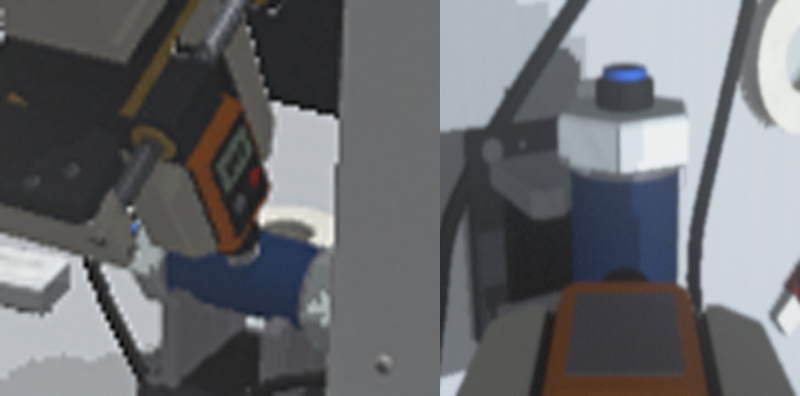

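The ring is fully covered by the foot in both views, around scene crop (243,257). The red band has just vanished, and the push is about 3.7 N net, which matches halfway. I hand in.

```bash
python3 -c "
from bench import manip
print(manip.sign_off())"
```

```text
the job is handed in; nothing more can be done
None
```

The job is handed in: the housing is seated in both notches of the V-rest, and the gripped gauge is held square on the marked spot with the sleeve pressed about halfway (about 3.7 N, red band just gone), at 21 s of the 54 s allowed; the sign-off gave no verdict.

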